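# Switch on the blue circuit with the stylus

## Task

Take the blue-handled stylus from its rest and use its tip to press the near end of the blue rocker in the switch bank fully down, so that the blue circuit is on; leave the other three rockers as they are and keep the gripper itself off the switches. Then lay the stylus down inside the tray of its own colour, without disturbing the loose parts on the worktop.

Things in the scene. Friction and masses are not known exactly. Their poses are not given: they have to be found in the camera images.
- bank: Grey plinth of the switch bank, 92 x 176 x 20 mm, fixed to the worktop; origin: centre of its underside. x points away from the robot's side, y along the row. The four modules stand on it side by side, 40 mm apart along y, in any order, all at the plinth's yaw.
- mod_red: One of four switch modules in the row: black block 72 (x, front to back) x 38 (y) x 44 mm with a red rocker paddle on top. Origin: centre of the block's underside, which is 20 mm above the worktop; x points away from the robot's side (the row's back), z up. The rocker's hinge line runs along the module's y, 58 mm above this origin.
- mod_yellow: One of four switch modules in the row: black block 72 (x, front to back) x 38 (y) x 44 mm with a yellow rocker paddle on top. Origin: centre of the block's underside, which is 20 mm above the worktop; x points away from the robot's side (the row's back), z up. The rocker's hinge line runs along the module's y, 58 mm above this origin.
- mod_green: One of four switch modules in the row: black block 72 (x, front to back) x 38 (y) x 44 mm with a green rocker paddle on top. Origin: centre of the block's underside, which is 20 mm above the worktop; x points away from the robot's side (the row's back), z up. The rocker's hinge line runs along the module's y, 58 mm above this origin.
- mod_blue: One of four switch modules in the row: black block 72 (x, front to back) x 38 (y) x 44 mm with a blue rocker paddle on top. Origin: centre of the block's underside, which is 20 mm above the worktop; x points away from the robot's side (the row's back), z up. The rocker's hinge line runs along the module's y, 58 mm above this origin.
- rocker_blue (a joint): Tilt of the blue rocker: flat paddle 60 (front to back) x 28 x 9 mm, hinged at mid-length and mid-thickness. -0.25 rad: near end (towards the robot) fully up, off; +0.25: near end fully down, on (stop). No spring: stays where it is left. Moved by about 2 N at 22 mm from the hinge. Starts off.
- rocker_red (a joint): Tilt of the red rocker, same build and signs; starts on (about +0.23).
- rocker_yellow (a joint): Tilt of the yellow rocker, same build and signs; starts off (about -0.23).
- rocker_green (a joint): Tilt of the green rocker, same build and signs; starts off (about -0.23).
- blue_near (a point): White dot on the top face of the blue rocker, 22 mm from its hinge on the near end: the place to press. It moves with the rocker: about 5.5 mm above to 5.5 mm below its mid height.
- stylus: Stylus, 160 mm long, 120 g. Blue block handle 90 long x 18 wide x 24 mm high (from x = -80 to +10 mm), then a straight steel shaft 10 mm thick, ending in a black rubber ball of 14 mm diameter at the front (end of the ball at x = +80). Shaft and ball lie at the handle's mid height. Origin: on the handle's underside plane, 80 mm from either end; x points to the ball, z up. Starts level on its rest, ball end away from the robot, underside 30 mm above the worktop.
- stylus_grip (a point): Suggested grip on the stylus: middle of the handle's section, 20 mm behind its origin; near its centre of mass.
- stylus_tip (a point): Centre of the stylus's black ball (radius 7 mm), 93 mm ahead of stylus_grip.
- stylus_tail (a point): Point inside the rear end of the handle, 5 mm from the end, mid section.
- rest: Dark steel stylus rest, 170 x 40 x 8 mm base, fixed; origin: centre of its underside; x along the stylus. Two forked posts hold the stylus, one under the rear of the handle (70 mm behind the origin), one under the shaft (45 mm ahead); between them the handle hangs free with 22 mm below it. The forks' cheeks stand 10 mm up beside the stylus: lift it straight up.
- tray_blue: Blue open tray, 208 (x) x 134 (y) x 13 mm outside, walls 4 mm, floor 4 mm thick, fixed on a 4 mm mat. Origin: centre of its underside, 4 mm above the worktop. z up.
- tray_orange: Orange open tray, same size, beside the blue one (either side), 142 mm apart centre to centre along y.
- coupler: Bystander: silver scaffold coupler, about 95 x 50 x 55 mm, loose. Origin: centre of its underside.
- tbolt: Bystander: rusted T-bolt lying flat, 102 mm long, 14 mm high, loose; origin near mid-length, at its underside.
- cap: Bystander: blue plastic guard cap, 62 mm diameter, 31 mm high, loose; origin: centre of its underside.
- spanner: Bystander: stubby steel spanner lying flat, 140 mm long, loose.
There are look-alikes about, which are no part of the job. There is more than one size of the tray_blue; the one meant has the size given above.

How it is judged:
On the way, in this order (a step that is already met when the one before it is completed fails the run):
1. the stylus is lifted clear of its rest (height (world z) of stylus above 0.05 m), for 0.1 s.
2. the blue rocker is on (past 0.2 rad) with the stylus pressing on it (value of joint rocker_blue above 0.2 rad and contact force between stylus and mod_blue above 0.3 N), for 0.04 s.
At the end, for the whole second after the job is handed in: The blue rocker is on (above 0.2 rad), red still on (above 0.15), yellow and green still off (below -0.15), and the stylus lies at rest wholly inside the blue tray, both ends within its walls and less than 28 mm above its underside (value of joint rocker_blue above 0.2 rad and value of joint rocker_red above 0.15 rad and value of joint each of rocker_yellow, rocker_green below -0.15 rad and x of stylus_tip in the frame of tray_blue between -0.1 and 0.1 m and y of stylus_tip in the frame of tray_blue between -0.063 and 0.063 m and z of stylus_tip in the frame of tray_blue between 0 and 0.028 m and x of stylus_tail in the frame of tray_blue between -0.1 and 0.1 m and y of stylus_tail in the frame of tray_blue between -0.063 and 0.063 m and z of stylus_tail in the frame of tray_blue between 0 and 0.028 m and linear speed of stylus below 0.02 m/s and angular speed of stylus below 0.2 rad/s); the robot touches nothing.
It fails at once if the gripper or arm touches the switch bank (contact force between any of the fingers, the arm and bank above 1 N or contact force between any of the fingers, the arm and mod_red above 1 N or contact force between any of the fingers, the arm and mod_yellow above 1 N or contact force between any of the fingers, the arm and mod_green above 1 N or contact force between any of the fingers, the arm and mod_blue above 1 N).
It fails at once if another rocker is moved (value of joint rocker_red below 0.15 rad or value of joint any of rocker_yellow, rocker_green above -0.15 rad).
It fails at once if a loose part is disturbed by more than 25 mm (distance of any of coupler, tbolt, cap, spanner from where it was at the start of the episode above 0.025 m).
It fails at once if the stylus is pressed on the switches with more than 25 N (contact force between stylus and mod_red above 25 N or contact force between stylus and mod_yellow above 25 N or contact force between stylus and mod_green above 25 N or contact force between stylus and mod_blue above 25 N).
It also fails if it takes over 42 s, if anything falls off the work surface, if the arm or the gripper's body presses on something with over 40 N, if the wrist force passes 120 N, or if a joint passes its speed limit or range.

## Robot

A 7-joint arm with a two-finger parallel gripper is mounted at the origin on the work surface. World frame = base frame: x ahead of the robot, y to its left, z up, the work surface at z = 0. Lengths are in m, angles in rad, forces in N, time in s.
With the tool pointing down it reaches from about 0.4 to 0.85 m from the base axis. Payload 10.4 kg.
Tool frame: the origin (TCP) lies midway between the tips of the shut fingers; the grasp point (between the pads) lies 19 mm behind it; y points along the fingers, x is the direction in which the jaws open and shut, and the axes are right-handed (so a half turn about y gives the same grasp; the last joint's range is limited). The gripper opens to 85 mm and grips with 20 to 120 N. Pads are 22 mm wide; open, the fingers measure 114 mm over their backs; the gripper's body (76 mm by 85 mm) begins 54 mm behind the grasp point. The pads swing forward as they close: fully open they stand 13 mm farther back than shut.
Start: joints at [1.281, 0.332, -0.065, 1.46, 0.022, 1.35, -0.088], TCP at [0.165, -0.603, 0.231] pointing down, gripper open.
Joint ranges: [-2.6, 2.6], [-0.5, 2.12], [-1.47, 1.34], [0.16, 2.42], [-1.27, 4.41], [0.06, 2.06], [-2.6, 2.6]. Speed limits (rad/s): [2.22, 2.22, 2.79, 2.79, 3.14, 3.14, 3.14].

## Interface

Orientations are given as a 3x3 rotation matrix whose columns are the frame's x, y, z axes.
In Python, from station import manip, effector, kin, sensors, vision, job gives the robot as it stands. The module is installed in compiled form; this text tells all that it offers. Calls block until the motion is done:
- manip.move_ptp(position, orientation): joint-space move of the TCP to a pose.
- manip.move_l(position, v=0.15, rotation=None, force_limit=None): straight line of the TCP; rotation=None keeps the orientation; v is the mean speed in m/s. With force_limit (N) it stops when the force on the tool has changed by that much, and returns True; else False.
- manip.goto_joints(angles): joint-space move.
- effector.move_gripper(opening, strength=None): finger opening in m; strength is the grip in N (None keeps the last); returns when the fingers have stopped.
- manip.wait(seconds).
- kin.inverse_kinematics(position, orientation): joint angles nearest the present ones, or None.
- sensors.get_obs(): the state.
- vision.read_camera(name): name is "scene" or "side" or "wrist"; returns a dict with "frame" (384x512x3 uint8, red, green, blue), "mtx" (3x3 intrinsics, pixels), "k1" (the pictures are not rectified: a ray, as slopes to the right and down, at radius r is drawn at 1 + k1 r^2 times it, then the intrinsics apply), "R" (3x3) and "t" (3): a world point X has camera coordinates R X + t; the wrist camera has in their place "mount" (4x4, takes a point from camera to tool coordinates, whose origin is the TCP and whose axes are the tool frame's). Camera axes: x right, y down, z forward; pixel columns grow to the right and rows downward; lengths in m; the calibration is good to about 2 mm. A picture is of the moment at which its call begins: read the wrist's pose just before it. There is no depth.
A pose or a line that the arm cannot do raises manip.IKError and nothing moves.
- job.sign_off(): hands the job in, once; it reports no verdict.
The state is a dict: "time": time; "joint_positions": joint angles; "joint_vel": joint speeds; "effort": joint torques, N m; "tool_pos": TCP position; "ee_rot": TCP orientation; "contact_force": force on the tool from outside, world axes, zero at the start; "ft_torque": the same for the moment, N m; "finger_gap": finger opening in m.
Only numpy, scipy, OpenCV 4.12 (cv2) and the standard library are available. Lean on these libraries where they do the work, as an engineer would, in place of code of your own. Each camera call takes 0.05 s, during which the arm holds its last target. There are 200 camera calls.

## Working session

There is one attempt and no reset: what is moved stays moved. The work goes in short steps, each a Python script; the robot and the scene stay as the last script left them, time stands still between calls to the robot, and variables do not carry over. Pictures are saved under pics/ and viewed, about 8 in all and at most 12, crops included, and the job is handed in when it is done.

```bash
mkdir -p pics
cat > h.py <<'E'
import numpy as np, cv2
from station import manip, effector, kin, sensors, vision, job
def grab(n):
    o=sensors.get_obs(); c=vision.read_camera(n)
    if n=="wrist":
        M=np.array(c["mount"]); Rt=np.array(o["ee_rot"]); 
        Rcw=Rt@M[:3,:3]; p=Rt@M[:3,3]+np.array(o["tool_pos"])
    else:
        Rcw=np.array(c["R"]).T; p=-Rcw@np.array(c["t"])
    c["Rcw"]=Rcw; c["p"]=p; return c
def ray(c,uv):
    m=np.array(c["mtx"]); d=np.array([(uv[0]-m[0,2])/m[0,0],(uv[1]-m[1,2])/m[1,1]])
    s=d.copy()
    for _ in range(20): s=d/(1+c["k1"]*(s@s))
    return c["Rcw"]@np.array([s[0],s[1],1.])
def onz(c,uv,z):
    d=ray(c,uv); return c["p"]+d*(z-c["p"][2])/d[2]
def proj(c,X):
    q=c["Rcw"].T@(np.array(X)-c["p"]); s=q[:2]/q[2]; s=s*(1+c["k1"]*(s@s)); m=np.array(c["mtx"])
    return np.array([s[0]*m[0,0]+m[0,2],s[1]*m[1,1]+m[1,2]])
def save(c,f,box=None,k=1):
    im=c["frame"][:,:,::-1]
    if box: im=im[box[1]:box[3],box[0]:box[2]]
    cv2.imwrite("pics/"+f,cv2.resize(im,None,fx=k,fy=k,interpolation=cv2.INTER_CUBIC))
E
python3 - <<'E'
from h import *
import pickle
for n in ("scene","side"):
    c=grab(n); pickle.dump(c,open(n+".pkl","wb")); save(c,n+"0.png",None,1.5); print(n,c["p"],c["Rcw"][:,2])
E
```

```text
scene [ 0.99663089 -0.66107705  0.85864305] [-0.39826033  0.62468601 -0.67168155]
side [-0.05587712  0.66676027  1.11953927] [ 0.43512756 -0.44435487 -0.78307902]
```

View pics/scene0.png

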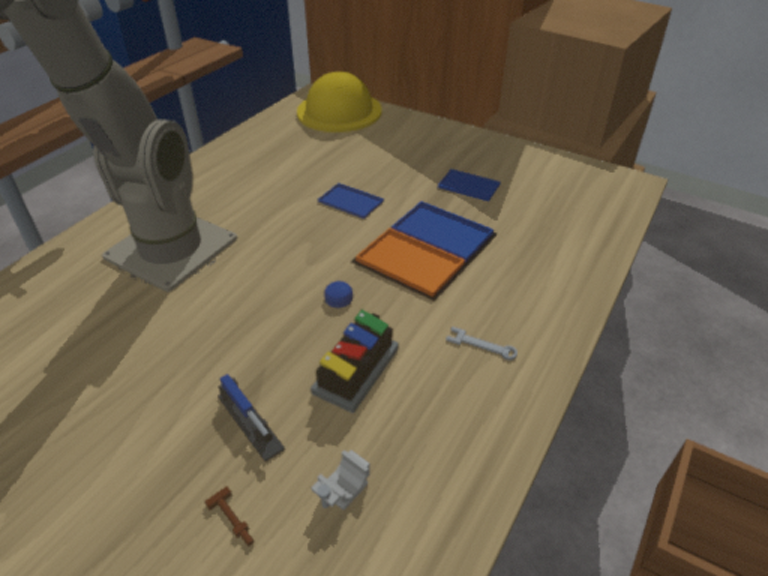

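View pics/side0.png

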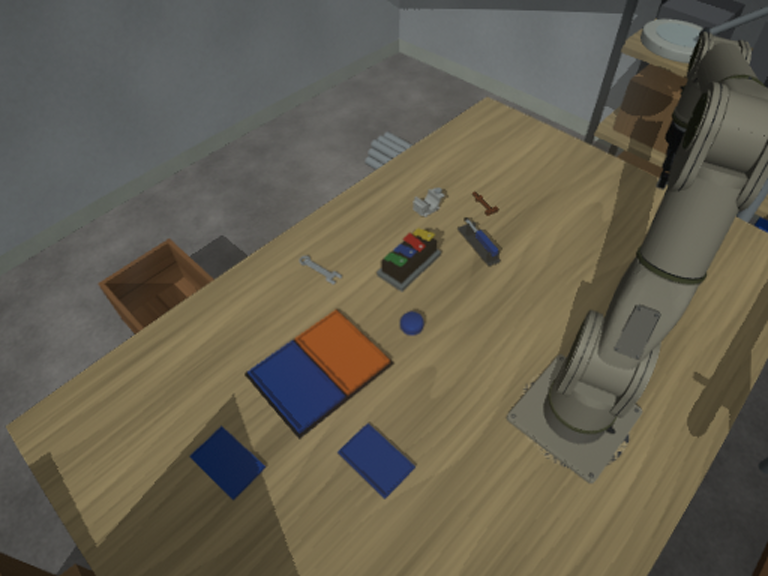

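Scene at 1.5x: the stylus is at (247,410), the bank at (355,355) and the blue rocker at (360,336). Blue things that could be confused:
- Blue cap at (338,293), not a stylus or switch.
- Small blue trays at (350,200) and (469,185), which are look-alikes.
- Large blue tray at (445,231), next to the orange one. This is the target.

The only stylus in view is on the rest.

Run:
```python
from h import *
import pickle
C={n:pickle.load(open(n+".pkl","rb")) for n in("scene","side")}
ims=[]
for n,b in(("scene",(130,190,280,320)),("side",(240,120,390,250))):
    im=C[n]["frame"][b[1]:b[3],b[0]:b[2],::-1]; ims.append(cv2.resize(im,None,fx=2.6,fy=2.6*1.7,interpolation=cv2.INTER_CUBIC))
cv2.imwrite("pics/crop.png",np.hstack(ims))
zs={'stylus':.054,'tray':.017}
for n in C:
    c=C[n]; hsv=cv2.cvtColor(c["frame"],cv2.COLOR_RGB2HSV)
    for col,lo,hi in(("blue",(105,120,40),(130,255,255)),("orange",(5,190,90),(14,255,255)),("red",(0,200,90),(4,255,255)),("green",(50,120,40),(80,255,255)),("yellow",(22,180,100),(32,255,255))):
        m=cv2.inRange(hsv,lo,hi)
        for k in cv2.findContours(m,0,2)[0]:
            a=cv2.contourArea(k)
            if a<40: continue
            r=cv2.minAreaRect(k); q=r[0]
            for z in (.017,.054,.08): print(n,col,int(a),np.round(q).astype(int),np.round(r[1]),z,np.round(onz(c,q,z),3)[:2]) if z!=.054 or True else 0
            if a>1200:
                e=cv2.approxPolyDP(k,6,True)[:,0]; print("  corners",[list(np.round(onz(c,x,.017)[:2],3)) for x in e])
```

```text
scene blue 126 [157 261] [26.  6.] 0.017 [ 0.437 -0.251]
scene blue 126 [157 261] [26.  6.] 0.054 [ 0.462 -0.269]
scene blue 126 [157 261] [26.  6.] 0.08 [ 0.479 -0.281]
scene blue 124 [241 223] [21.  8.] 0.017 [ 0.554 -0.014]
scene blue 124 [241 223] [21.  8.] 0.054 [ 0.573 -0.043]
scene blue 124 [241 223] [21.  8.] 0.08 [ 0.587 -0.063]
scene blue 120 [225 194] [12. 13.] 0.017 [0.441 0.069]
scene blue 120 [225 194] [12. 13.] 0.054 [0.465 0.037]
scene blue 120 [225 194] [12. 13.] 0.08 [0.482 0.014]
scene blue 1112 [295 152] [60. 24.] 0.017 [0.532 0.383]
scene blue 1112 [295 152] [60. 24.] 0.054 [0.553 0.337]
scene blue 1112 [295 152] [60. 24.] 0.08 [0.567 0.305]
scene blue 368 [234 134] [37. 14.] 0.017 [0.275 0.367]
scene blue 368 [234 134] [37. 14.] 0.054 [0.306 0.322]
scene blue 368 [234 134] [37. 14.] 0.08 [0.329 0.29 ]
scene blue 384 [312 123] [37. 13.] 0.017 [0.5   0.595]
scene blue 384 [312 123] [37. 13.] 0.054 [0.522 0.539]
scene blue 384 [312 123] [37. 13.] 0.08 [0.537 0.501]
scene blue 109 [111  71] [15. 17.] 0.017 [-0.565  0.515]
scene blue 109 [111  71] [15. 17.] 0.054 [-0
[... 2211 characters left out ...]
[ 0.472 -0.297]
side blue 47 [325 161] [19.  4.] 0.054 [ 0.454 -0.265]
side blue 47 [325 161] [19.  4.] 0.08 [ 0.442 -0.242]
side blue 40 [508 149] [9. 7.] 0.017 [-0.111 -0.955]
side blue 40 [508 149] [9. 7.] 0.054 [-0.109 -0.901]
side blue 40 [508 149] [9. 7.] 0.08 [-0.107 -0.863]
side orange 1523 [228 234] [53. 34.] 0.017 [0.51  0.246]
side orange 1523 [228 234] [53. 34.] 0.054 [0.491 0.261]
side orange 1523 [228 234] [53. 34.] 0.08 [0.478 0.27 ]
  corners [[np.float64(0.612), np.float64(0.18)], [np.float64(0.619), np.float64(0.283)], [np.float64(0.516), np.float64(0.305)], [np.float64(0.608), np.float64(0.303)], [np.float64(0.418), np.float64(0.314)], [np.float64(0.41), np.float64(0.19)]]
```

View pics/crop.png

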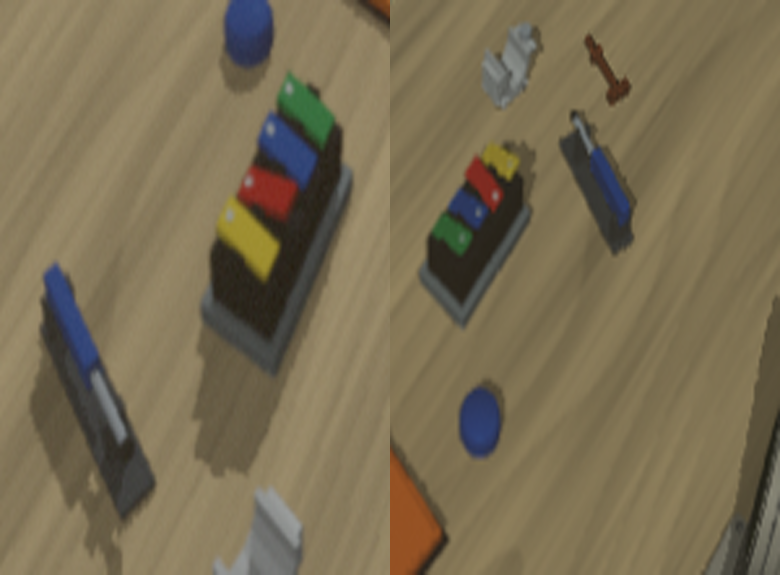

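The crop confirms the one blue-handled stylus on its rest. The row order along y, from +y to -y, is green, blue, red, yellow, with the white dots on the near ends. Next I'll look closer with the wrist camera.

Run:
```python
from h import *
import pickle
c=pickle.load(open("scene.pkl","rb")); d=pickle.load(open("side.pkl","rb"))
f=lambda q:(130+q[0]/2.6,190+q[1]/4.42); g=lambda q:(240+(q[0]-390)/2.6,120+q[1]/4.42)
print("tail,tip scene",onz(c,f((55,268)),.054),onz(c,f((124,440)),.046)); print("side",onz(d,g((627,215)),.054),onz(d,g((575,118)),.046))
print("blue dot",onz(c,f((270,130)),.087),onz(d,g((478,211)),.087))
o=sensors.get_obs(); print(np.round(o["ee_rot"],3),o["tool_pos"],o["finger_gap"],o["time"])
w=grab("wrist"); print(np.round(w["mount"],3),w["mtx"])
```

```text
tail,tip scene [ 0.4247202  -0.24975704  0.054     ] [ 0.55788241 -0.30240752  0.046     ]
side [ 0.4079936  -0.24698942  0.054     ] [ 0.55288938 -0.30076785  0.046     ]
blue dot [ 0.56689679 -0.06508388  0.087     ] [ 0.56442838 -0.06663537  0.087     ]
[[ 0.264 -0.     0.965]
 [-0.965  0.001  0.264]
 [-0.001 -1.    -0.   ]] [ 0.16468135 -0.60256682  0.2305939 ] 0.0855628156344784 0.1
[[ 1.    -0.    -0.    -0.001]
 [-0.    -0.303  0.953 -0.143]
 [-0.    -0.953 -0.303  0.076]
 [ 0.     0.     0.     1.   ]] [[281.36458305   0.         258.70823535]
 [  0.         281.36458305 191.06235721]
 [  0.           0.           1.        ]]
```

```bash
cat >> h.py <<'E'
def rot(yaw,pitch=0.):
    # tool z along stylus heading, pitched nose-down by pitch; y = finger direction
    z=np.array([np.cos(yaw)*np.cos(pitch),np.sin(yaw)*np.cos(pitch),-np.sin(pitch)])
    x=np.array([np.sin(yaw),-np.cos(yaw),0]); y=np.cross(z,x); return np.c_[x,y,z]
E
python3 - <<'E'
from h import *
import pickle
manip.move_ptp([.56,-.16,.26],rot(-.1)); manip.wait(.3)
w=grab("wrist"); pickle.dump(w,open("w1.pkl","wb")); save(w,"w1.png",None,1.5); print(sensors.get_obs()["time"])
for n,X in (("grip",(.47,-.268,.054)),("dot",(.566,-.066,.087))): print(n,proj(w,X)*1.5)
E
```

```text
2.6333
grip [517.59706784 332.91064862]
dot [266.03487845 260.62211551]
```

View pics/w1.png

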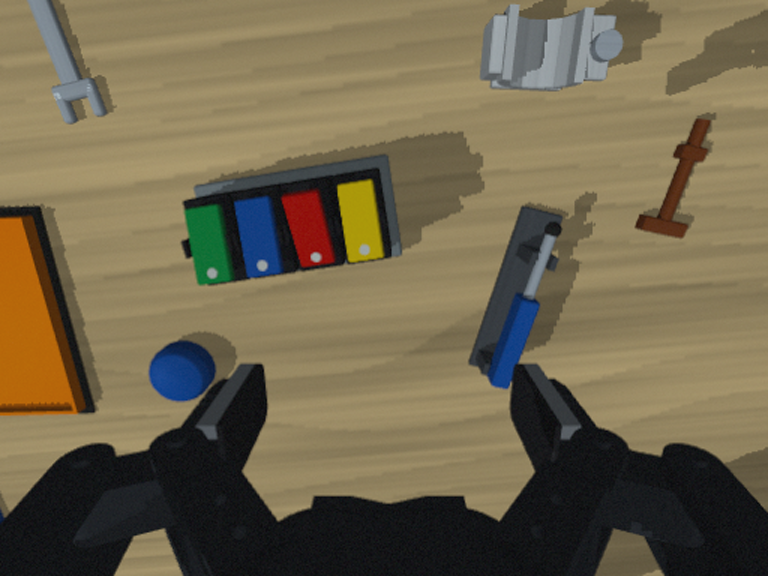

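The wrist view (1.5x) is clear. The handle runs from (500,385) to (525,297), the ball is at (552,229), and the dots are green (212,272), blue (262,265), red (316,257) and yellow (364,249).

Run:
```python
from h import *
import pickle
w=pickle.load(open("w1.pkl","rb")); hsv=cv2.cvtColor(w["frame"],cv2.COLOR_RGB2HSV)
m=cv2.inRange(hsv,(105,120,60),(130,255,255))
for k in cv2.findContours(m,0,2)[0]:
    if cv2.contourArea(k)>300:
        r=cv2.minAreaRect(k); print(r)
        if 300<r[0][0]<380: print(np.round([onz(w,p,.054)[:2] for p in cv2.boxPoints(r)],4).tolist())
ball=onz(w,np.array([552,229.])/1.5,.042); print("ball",ball)
D={}
mm=cv2.inRange(hsv,(0,0,150),(179,60,255))
for n,p,z in(("g",(212,272),.0878),("b",(262,265),.0878),("r",(316,257),.0775),("y",(364,249),.0878)):
    p=np.array(p)/1.5; x0,y0=(p-7).astype(int); M=cv2.moments(mm[y0:y0+15,x0:x0+15],True)
    q=np.array([x0+M["m10"]/M["m00"],y0+M["m01"]/M["m00"]]); D[n]=onz(w,q,z); print(n,q,M["m00"],np.round(D[n],4))
v=D["g"]-D["y"]; print("bank yaw",np.arctan2(-v[0],v[1]),np.hypot(*v[:2]))
```

```text
((120.75, 246.75001525878906), (38.890869140625, 41.01219177246094), 45.0)
((340.8658447265625, 227.18414306640625), (17.776058197021484, 63.468040466308594), 20.136302947998047)
[[0.4244, -0.2349], [0.5096, -0.2662], [0.4989, -0.288], [0.4122, -0.258]]
((171.95777893066406, 157.50735473632812), (52.730255126953125, 24.844472885131836), 80.13418579101562)
ball [ 0.55900333 -0.30172969  0.042     ]
g [140.875      181.66666667] 24.0 [ 0.5611 -0.0222  0.0878]
b [174.5 176.5] 32.0 [ 0.5633 -0.0624  0.0878]
r [210.16666667 171.26666667] 30.0 [ 0.563  -0.1023  0.0775]
y [242.61764706 166.14705882] 34.0 [ 0.5675 -0.1422  0.0878]
bank yaw 0.05319570931781618 0.12017433335647168
```

Run:
```python
from h import *
yaw=-.352; R=rot(yaw)
effector.move_gripper(.055)
manip.move_ptp([.473,-.270,.12],R); manip.wait(.3)
w=grab("wrist"); save(w,"w2.png",None,1.2); hsv=cv2.cvtColor(w["frame"],cv2.COLOR_RGB2HSV)
m=cv2.inRange(hsv,(105,120,60),(130,255,255))
T=sensors.get_obs(); p=np.array(T["tool_pos"])
for k in cv2.findContours(m,0,2)[0]:
    if cv2.contourArea(k)>300:
        r=cv2.minAreaRect(k); print(r)
        for q in cv2.boxPoints(r): d=onz(w,q,.054)-p; print(np.round(R.T@d,4))
print(T["time"],p)
```

```text
((8.0, 312.5), (16.0, 43.0), 0.0)
[-0.2425  0.0665 -0.1312]
[-0.2291  0.0665 -0.0835]
[-0.2149  0.0665 -0.0835]
[-0.2274  0.0665 -0.1311]
((260.5, 215.5), (105.0, 23.0), 90.0)
[-0.0077  0.0665  0.0319]
[0.0097 0.0665 0.0319]
[ 0.0112  0.0665 -0.0596]
[-0.0085  0.0665 -0.0596]
4.2 [ 0.47366832 -0.26962024  0.12051563]
```

View pics/w2.png

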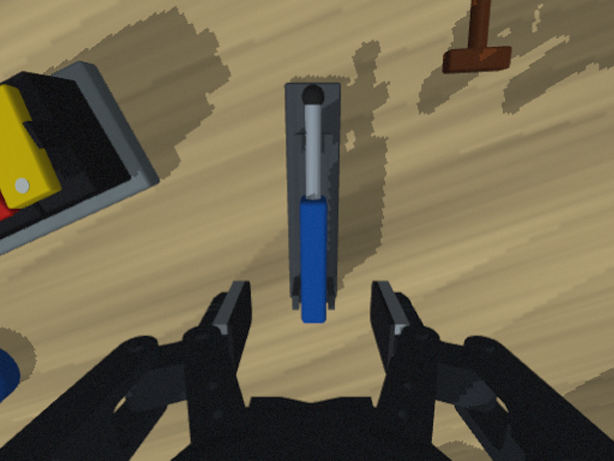

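The stylus is aligned with the tool: handle z from -60 to +32 mm, lateral offset about 1 mm. I'll grasp it and lift.

Run:
```python
from h import *
R=rot(-.352); p=np.array([.473,-.270,0])+R[:,0]*.001
print(manip.move_l(p+[0,0,.027],v=.08,force_limit=15))
effector.move_gripper(.010,strength=70)
o=sensors.get_obs(); print(o["finger_gap"],o["contact_force"],o["tool_pos"])
manip.move_l(p+[0,0,.09],v=.1); manip.move_l(p+[0,0,.19],v=.2); manip.wait(.2)
w=grab("wrist"); save(w,"w3.png",None,1.2); o=sensors.get_obs(); print(o["finger_gap"],o["contact_force"],o["tool_pos"],o["time"])
```

```text
False
0.01670152173352603 [-0.92520756 -0.15954907  5.34641244] [ 0.4728459  -0.27120265  0.02743835]
0.01721004133746924 [ 0.09292692 -0.26341893 -0.68084765] [ 0.47213639 -0.27067517  0.18872759] 7.625
```

View pics/w3.png

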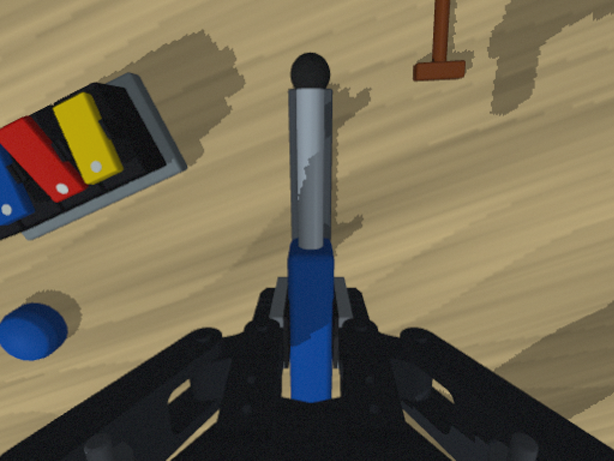

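Run:
```python
from h import *
w=grab("wrist"); o=sensors.get_obs(); R0=np.array(o["ee_rot"]); tp=np.array(o["tool_pos"])
d=R0.T@ray(w,np.array([310.5,71])/1.2); s=R0.T@(w["p"]-tp)
print("ball tool, at z=.094:",s+d*(.094-s[2])/d[2]," at y=-.015:",s+d*(-.015-s[1])/d[1])
off=np.array([(s+d*(-.015-s[1])/d[1])[0],-.015,.094]); np.save("off.npy",off)
yb=.053; R=rot(yb,.26); ax=np.array([np.cos(yb),np.sin(yb),0])
B=np.array([.5633,-.0624,0])-.003*ax
tcp=lambda z:B+[0,0,z]-R@off
print(tcp(.11))
manip.move_ptp(tcp(.15),R); manip.wait(.2)
w=grab("wrist"); save(w,"w4.png",None,1.2); print(proj(w,[.5633,-.0624,.0878])*1.2,proj(w,B+[0,0,.15])*1.2,sensors.get_obs()["time"])
```

```text
ball tool, at z=.094: [-9.44554211e-05 -4.32540968e-03  9.40000000e-02]  at y=-.015: [-0.00010021 -0.015       0.09259575]
[ 0.46574563 -0.06767558  0.11966972]
[308.22463352  43.90996784] [307.40869946  67.03144546] 8.7583
```

View pics/w4.png

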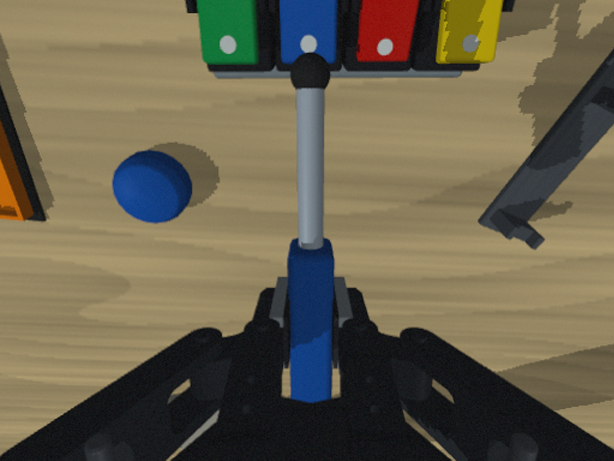

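The blue dot is at (308,43), matching the prediction, and the ball is centred on the blue paddle at (310,71). I'll press now.

Run:
```python
from h import *
off=np.load("off.npy"); yb=.053; R=rot(yb,.26); ax=np.array([np.cos(yb),np.sin(yb),0])
B=np.array([.5633,-.0624,0])-.003*ax
tcp=lambda z:B+[0,0,z]-R@off
ballz=lambda o:(np.array(o["tool_pos"])+np.array(o["ee_rot"])@off)[2]
manip.move_l(tcp(.104),v=.1); manip.wait(.1)
f0=np.array(sensors.get_obs()["contact_force"])
hit=manip.move_l(tcp(.076),v=.03,force_limit=9); o=sensors.get_obs(); print(hit,ballz(o),o["contact_force"]-f0,o["time"])
manip.wait(.15); o=sensors.get_obs(); print(ballz(o),o["contact_force"]-f0)
w=grab("wrist"); save(w,"w5.png",(100,0,400,200),2)
```

```text
True 0.0800891205220899 [-1.76570914  0.86015941  6.33380408] 10.2083
0.08029115809793523 [-1.30939381  0.44168659  5.29815192]
```

View pics/w5.png

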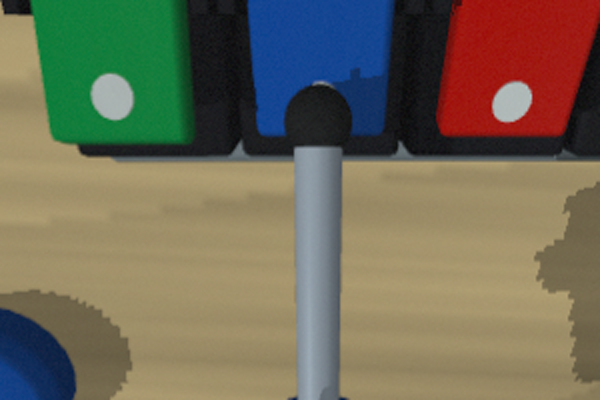

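Run:
```python
from h import *
off=np.load("off.npy"); yb=.053; R=rot(yb,.26); ax=np.array([np.cos(yb),np.sin(yb),0])
B=np.array([.5633,-.0624,0])-.003*ax
tcp=lambda z:B+[0,0,z]-R@off
manip.move_l(tcp(.15),v=.1); manip.wait(.2)
manip.move_l(tcp(.15)-.05*ax,v=.15); manip.wait(.2)
w=grab("wrist"); save(w,"w6.png",(100,0,400,200),2)
b=np.array([.5633,-.0624,0])
P=lambda X:((proj(w,X)-[100,0])*2).round(1)
print("off pred",P(b+[0,0,.0878]),"on pred",P(b-.0022*ax+[0,0,.0769]))
r=np.array([.563,-.1023,.0775]);print("red",P(r)); print("green",P([.5611,-.0222,.0878]))
o=sensors.get_obs();print(o["time"],o["finger_gap"])
```

```text
off pred [ 320.7 -151.2] on pred [ 320.4 -129.6]
red [ 469.1 -128.9]
green [ 159.8 -150.7]
12.1833 0.016843557413557086
```

View pics/w6.png

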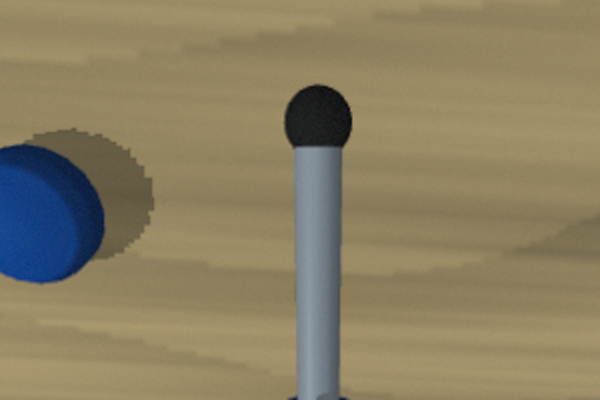

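I backed off too far and the bank is out of frame; the ball is still correctly in place. I'll raise and level the tool, then check the dots numerically.

Run:
```python
from h import *
yb=.053; ax=np.array([np.cos(yb),np.sin(yb),0])
manip.move_ptp([.47,-.07,.25],rot(yb,0)); manip.wait(.3)
w=grab("wrist"); cv2.imwrite("pics/w7full.png",w["frame"][:,:,::-1]); hsv=cv2.cvtColor(w["frame"],cv2.COLOR_RGB2HSV); mm=cv2.inRange(hsv,(0,0,140),(179,60,255))
b=np.array([.5633,-.0624,0])
for n,X in(("g off",[.5611,-.0222,.0878]),("b off",b+[0,0,.0878]),("b on",b-.0022*ax+[0,0,.0769]),("r on",[.563,-.1023,.0775]),("y off",[.5675,-.1422,.0878])):
    p=proj(w,X); x0,y0=np.maximum((p-10).astype(int),0); M=cv2.moments(mm[y0:y0+21,x0:x0+21],True)
    print(n,p.round(1),M["m00"],(x0+M["m10"]/max(M["m00"],1),y0+M["m01"]/max(M["m00"],1)))
print(sensors.get_obs()["time"])
```

```text
g off [217.3  82.9] 48.0 (np.float64(217.45833333333334), np.float64(82.85416666666667))
b off [257.1  82.8] 298.0 (np.float64(254.6006711409396), np.float64(83.05369127516778))
b on [257.2  85.7] 329.0 (np.float64(254.6595744680851), np.float64(84.93617021276596))
r on [295.2  85.9] 46.0 (np.float64(295.10869565217394), np.float64(85.36956521739131))
y off [336.1  82.9] 47.0 (np.float64(336.27659574468083), np.float64(82.65957446808511))
13.025
```

Run:
```python
import cv2
im=cv2.imread("pics/w7full.png")[20:150,180:380]; cv2.imwrite("pics/w7.png",cv2.resize(im,None,fx=4,fy=4,interpolation=cv2.INTER_CUBIC))
```

```text
(no output)
```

View pics/w7.png

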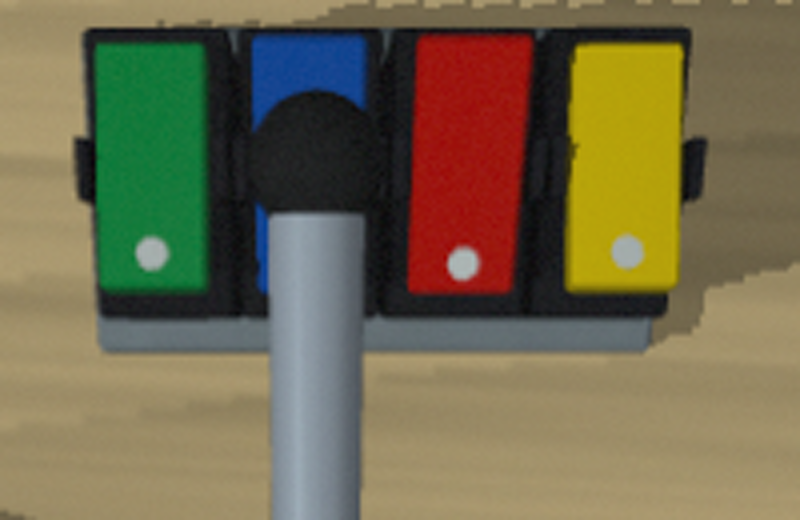

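The stylus hides the blue dot. The far edge of the blue paddle is level with red's (crop row 33) rather than with green and yellow (row 42), so blue is on. I'll recheck the dot from the side on the way to the tray, then place.

Run:
```python
from h import *
yb=.053; ax=np.array([np.cos(yb),np.sin(yb),0])
manip.move_l([.47,.03,.25],v=.2); manip.wait(.3)
w=grab("wrist"); cv2.imwrite("pics/w8full.png",w["frame"][:,:,::-1]); hsv=cv2.cvtColor(w["frame"],cv2.COLOR_RGB2HSV); mm=cv2.inRange(hsv,(0,0,140),(179,60,255))
b=np.array([.5633,-.0624,0])
for n,X in(("b off",b+[0,0,.0878]),("b on",b-.0022*ax+[0,0,.0769]),("r on",[.563,-.1023,.0775]),("y off",[.5675,-.1422,.0878])):
    p=proj(w,X); x0,y0=np.maximum((p-8).astype(int),0); M=cv2.moments(mm[y0:y0+17,x0:x0+17],True)
    print(n,p.round(1),M["m00"],np.round((x0+M["m10"]/max(M["m00"],1),y0+M["m01"]/max(M["m00"],1)),1))
R=rot(-.07); p=np.array([.505,.387,0])
manip.move_ptp(p+[0,0,.14],R); manip.wait(.2)
w=grab("wrist"); save(w,"w9.png",None,1.2)
for x,y in((-.1,-.063),(.1,-.063),(.1,.063),(-.1,.063)):
    c,s=np.cos(-.07),np.sin(-.07); print(proj(w,[.526+c*x-s*y,.386+s*x+c*y,.017])*1.2)
print(sensors.get_obs()["time"])
```

```text
b off [353.6  89. ] 44.0 [350.1  91.8]
b on [350.1  91.7] 44.0 [350.1  91.8]
r on [387.8  91.9] 44.0 [387.9  91.5]
y off [431.6  89.1] 44.0 [432.   89.1]
[379.96841067 305.46648294]
[396.71562692  57.60929277]
[220.39560219  58.00889048]
[238.82765596 305.74762567]
15.675
```

View pics/w9.png

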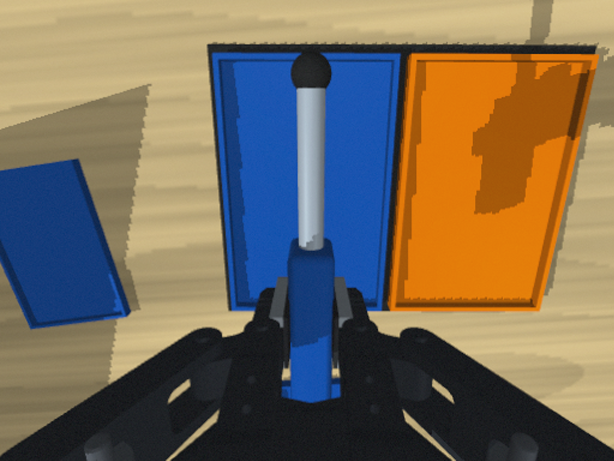

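The blue dot sits exactly at the "on" prediction (350.1,91.8 against 350.1,91.7). The predicted tray corners coincide with the blue tray's inner walls in the picture, so I'll place the stylus.

Run:
```python
from h import *
p=np.array([.505,.387,0])
manip.move_l(p+[0,0,.05],v=.15); print(manip.move_l(p+[0,0,.0125],v=.05,force_limit=6), sensors.get_obs()["tool_pos"])
manip.wait(.2); effector.move_gripper(.05); manip.wait(.2)
manip.move_l(p+[0,0,.2],v=.15); manip.wait(.4)
w=grab("wrist"); save(w,"w10.png",None,1.2)
ball=cv2.inRange(cv2.cvtColor(w["frame"],cv2.COLOR_RGB2HSV),(0,0,0),(179,255,255))
o=sensors.get_obs(); print(o["time"],o["contact_force"],o["finger_gap"])
```

```text
False [0.50516255 0.38718785 0.01277913]
19.9917 [ 0.27582205 -0.02104979  0.62305073] 0.050285827874254126
```

View pics/w10.png

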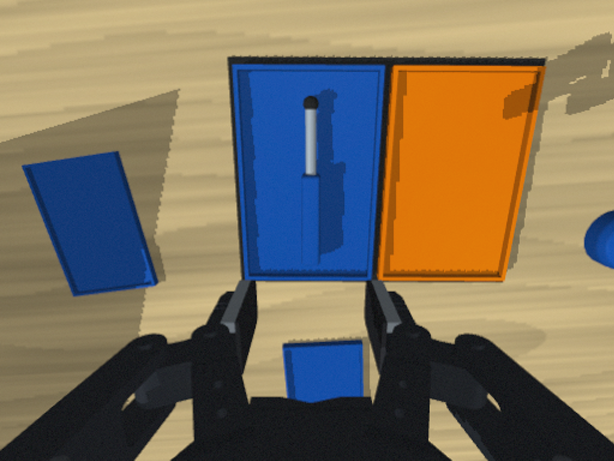

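The stylus lies flat inside the big blue tray, with its ball at (311,102) and tail at about (311,264), well within the walls.

```bash
python3 -c "
from h import *
job.sign_off()"
```

```text
the job is handed in; nothing more can be done
```

I gripped the stylus at the suggested point and lifted it off its rest. Then I pressed the near end of the blue rocker with the ball, peaking near the 9 N stop limit and holding about 5 N. I laid the stylus in the large blue tray next to the orange one and handed the job in at about 20 s.

**Last checks:**
- **Blue rocker:** its dot was within 0.1 px of the predicted "on" position, about 4 px from "off".
- **Other rockers:** red and yellow dots were still at their starting positions in that view. Green was last checked in the view just before it, also unchanged.
- **Stylus:** it lies flat well inside the tray walls, with the gripper clear above it.
- **Loose parts:** I planned the moves to clear them, but did not measure their positions again afterwards.

One check disagreed slightly: during the press the computed ball height was about 4 mm lower than I expected, probably from slight give in the grip or arm or an error in my estimate of the ball's position.

One check failed at first: the first look after the press had backed off too far to see the bank, and in the second the stylus hid the blue dot. I repeated it from the side to get the result above.

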